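# Roll the knurled wheel to set the gauge gap

## Task

Set the gap of the setting gauge: with a fingertip on top of the knurled wheel, roll it to the left in as many strokes as it takes, until the sliding jaw's pointer blade stands in line with the mark blade on the index clip. Turn the wheel only: do not touch the jaw or the index clip, and leave the pot, marker, block and tape reel alone. Then take the finger off the wheel.

Things in the scene. Friction and masses are not known exactly. Their poses are not given: they have to be found in the camera images.
- setting_gauge: Gauge screwed to the bench. Fixed aluminium base plate 100 x 240 x 12 mm; above it, on springs and four posts, a floating head carries a knurled wheel at its right end, a sliding jaw in the middle and, left of it, a steel anvil block (36 x 22 mm, top at 82 mm). Origin: centre of the base's underside. x points away from the robot, y left along the jaw's travel, z up (the world's at yaw 0).
- knurled_wheel: Knurled steel wheel, 64 mm diameter, 22 mm wide, upright, axle along the gauge's x. Origin: its centre, at x 0, y -72, z 72 mm in the gauge's frame; its axes turn with it. Rolling its top left (+y of the gauge) drives the jaw left, 1 mm per 4 mm of rim (8 mm per rad); rolling right drives it back. Needs about 1.5 N at the rim, stays where left. Starts at its right stop, can turn 5.6 rad.
- wheel_top (a point): Highest point of the wheel at mid-width, 104 mm above the bench when unpressed. Axes as the gauge's; does not turn, but sinks with the head. The wheel stands between two grey cheeks of the head (58 mm long in y, outer faces 27 mm to either side of its mid-plane, tops 90 mm above the bench), which leave its top 14 mm bare.
- head (a joint): How far the sprung head, with wheel, jaw and clip, is pressed down, in m: 0 at rest, 0.006 at the stop. A push of 2.6 N starts it down and each mm takes 1.3 N more (3 to 5 mm down: about 6 to 9 N); at the stop it is solid. It springs back when let go.
- jaw: Sliding steel jaw block, 36 x 22 x 30 mm (x, y, z), top 78.5 mm above the bench, moved along the gauge's y by the wheel. Origin: centre of its underside, at y = 0 in the gauge's frame at the start, when the gap from its left face to the anvil is 50 mm. It can travel 45 mm to the left.
- jaw_pointer (a point): End of the top edge of the jaw's pointer blade, a steel blade 4 mm wide sticking out of the jaw's side nearest the robot; the point is on the blade's mid-line, 57.5 mm above the bench, 31 mm from the jaw's centre towards the robot. Axes as the gauge's.
- index_clip: Small dark steel clip, 12 x 14 mm, on the rail along the robot's side of the head, 12 to 38 mm to the left of the jaw's pointer at the start; it carries the mark blade. Origin: centre of its underside. It must not be moved.
- gauge_mark (a point): End of the top edge of the mark blade on the index clip, a steel blade 4 mm wide, on its mid-line, 57.5 mm above the bench, 32 mm from the gauge's centre line towards the robot. The jaw's blade is in line with it when both points have the same y in the gauge's frame. Axes as the gauge's.
- grease_pot: Grease pot with a blue lid, 61 mm diameter, 61 mm high, loose on the bench to the left of the gauge. Origin: centre of its underside. Bystander.
- marker: Marker pen with a black cap, 16 x 135 x 18 mm, loose, lying on the bench at the left in front. Origin: centre of its underside. Bystander.
- gauge_block: Aluminium block with two holes, 41 x 80 x 30 mm, loose on the bench at the right in front. Origin: centre of its underside. Bystander.
- tape_reel: White flat reel of tape, 52 mm diameter, 16 mm high, loose on the bench to the right of the gauge. Origin: centre of its underside. Bystander.

How it is judged (in metres and radians):
On the way:
1. the jaw has been driven at least 5 mm, with a finger on the wheel (contact force between the fingers and knurled_wheel above 0.5 N and y of jaw_pointer in the frame of setting_gauge above 0.005 m).
At the end, for the whole second after the job is handed in: The jaw's pointer blade is in line with the mark blade to within 2 mm along the jaw's travel, the jaw is at rest, and the index clip is within 2 mm of where it started (y of jaw_pointer in the frame of gauge_mark between -0.002 and 0.002 m and linear speed of jaw below 0.003 m/s and distance of index_clip from where it was at the start of the episode below 0.002 m); the robot touches nothing.
It fails at once if the robot touches the jaw (contact force between any of the fingers, the arm and jaw above 1 N).
It fails at once if the robot touches the index clip (contact force between any of the fingers, the arm and index_clip above 1 N).
It fails at once if the pot, marker, block or tape reel is moved more than 10 mm or lifted (distance of any of grease_pot, marker, gauge_block, tape_reel from where it was at the start of the episode above 0.01 m).
It also fails if it takes over 64 s, if anything falls off the work surface, if the arm or the gripper's body presses on something with over 40 N, if the wrist force passes 120 N, or if a joint passes its speed limit or range.

## Robot

A 6-joint arm with a two-finger parallel gripper is mounted at the origin on a cart in front of the work surface, level with it; the furniture and walls round the work are solid. World frame = base frame: x ahead of the robot, y to its left, z up, the work surface at z = 0. Lengths are in mm, angles in rad, forces in N, time in s.
With the tool pointing down it reaches from about 400 to 925 mm from the base axis. Payload 12.5 kg.
Tool frame: the origin (TCP) lies at the centre of the arm's flange, where the gripper is bolted on; the fingertips stand 190 mm ahead of it and the grasp point (between the pads) lies env.grip_point_offset ahead of it (env.grip_point_offset is the distance from the TCP to the grasp point, in mm); z points along the fingers, x is the direction in which the jaws open and shut, and the axes are right-handed (so a half turn about z gives the same grasp; the last joint's range is limited). The gripper opens to 95 mm and grips with 3 to 60 N. Pads are 20 mm wide; open, the fingers measure 119 mm over their backs; the gripper's body (75 mm by 180 mm) begins 59 mm behind the grasp point.
Start: joints at [1.202, 0.491, 1.559, -0, 1.092, -0.106], TCP at [162.342, 603.548, 404.761] pointing down, gripper open.
Joint ranges: [-3.1, 3.1], [-0.84, 2.19], [0.05, 2.79], [-1.13, 4.28], [0.06, 2.93], [-2.69, 2.69]. Speed limits (rad/s): [2.22, 2.22, 2.79, 3.14, 3.14, 3.14].

## Interface

Orientations are given as [roll, pitch, yaw] about the fixed x, y, z axes, in that order (R = Rz(yaw) Ry(pitch) Rx(roll)).
In Python, from cell import state, read_camera, camera_model, job_done, env gives the robot as it stands.
- The arm moves only by the tool arm_command, never from a script. Its argument "steps" is a list of rows, each a list of 6 numbers: the shift along the tool's x, y, z in cm, then the turn, a rotation vector about the tool's x, y, z in degrees. In form: [[dx, dy, dz, rx, ry, rz], ...]. A call has 1 to 12 rows; each row is the pose to reach, as a shift and turn from the pose commanded when the call began, along the tool's axes at that moment; what a row does not reach only later rows make up. A row lasts 1/12 s, in which the tool goes at most 41.7 mm and 7.16 degrees, less where a joint would pass 70% of its speed; a pose out of reach is approached as far as the arm can. A call with a gripper value outside its range is refused whole. "jaw" is the finger opening in cm, from 0 to 9.51, set as the call begins (left out, the last holds). The fingers move at their own pace and stop on an object; the grip force is fixed at half the most. Time passes only in rows, so rows that repeat a pose let the fingers close. It gives the time, the measured TCP pose, the force and the opening at its end, in the units of the state.
- state(): the state, without advancing time (a new reading comes with each control period).
- read_camera(name): name is "scene" or "side" or "wrist"; returns the picture (480x640x3 uint8, red, green, blue); there is no depth.
- camera_model(name): a dict with "K" (3x3 intrinsics, pixels), "xyz" and "rotation" of the camera in the world. Camera axes: x right, y up, looking along -z (the intrinsics and any distortion apply to the point x, -y, -z); pixel columns grow to the right and rows downward; lengths in mm; the calibration is good to about 2 mm. A picture is of the moment at which its call begins: read the wrist's pose just before it. camera_model takes no time and is no camera call; for the wrist camera it gives the pose at the moment of the call.
- job_done(): hands the job in, once; it reports no verdict.
The state is a dict: "t": time; "joints": joint angles; "qvel": joint speeds; "tau": joint torques, N m; "eef_pos": TCP position; "tcp_rot": TCP orientation; "ft_force": force on the tool from outside, world axes, zero at the start; "moment": the same for the moment, N m; "opening": opening from 0.0 (shut) to 1.0 (fully open).
Only numpy, scipy, OpenCV 4.12 (cv2) and the standard library are available. Lean on these libraries where they do the work, as an engineer would, in place of code of your own. Each camera call takes 0.05 s, during which the arm holds its last target. There are 200 camera calls.

## Working session

There is one attempt and no reset: what is moved stays moved. The work goes in short steps, Python scripts to look and compute and a tool call to move; the robot and the scene stay as the last step left them, time stands still between calls to the robot, and variables do not carry over. Pictures are saved under pics/ and viewed, about 8 in all and at most 12, crops included, and the job is handed in when it is done.

Besides the shell and the picture viewer there is one more tool, called after "Call:" by a JSON object that holds its "method" and its "body", one argument or row to a line. arm_command: Moves the arm, as the interface text tells. Its arguments: {"type":"object","properties":{"steps":{"type":"array"},"jaw":{"type":"number"}},"required":["steps"]}

```bash
ls; mkdir -p pics; cat > h.py <<'E'
import numpy as np, cv2
from cell import state, read_camera, camera_model, job_done, env
def snap(name,fn,crop=None,scale=1):
    im=read_camera(name); cv2.imwrite('pics/full_'+fn,im[:,:,::-1])
    o=im
    if crop: o=im[crop[1]:crop[3],crop[0]:crop[2]]
    if scale!=1: o=cv2.resize(o,None,fx=scale,fy=scale,interpolation=cv2.INTER_CUBIC)
    cv2.imwrite('pics/'+fn,o[:,:,::-1]); return im
def ray(m,u,v):
    K=np.array(m['K']);d=np.linalg.inv(K)@[u,v,1]; d=np.array([d[0],-d[1],-d[2]])
    return np.array(m['xyz']),np.array(m['rotation'])@d
def onplane(m,u,v,z):
    o,d=ray(m,u,v); return o+d*(z-o[2])/d[2]
def proj(m,p):
    q=np.array(m['rotation']).T@(np.array(p)-m['xyz']); w=np.array(m['K'])@[q[0],-q[1],-q[2]]; return w[:2]/w[2]
E
python3 - <<'E'
from h import *
print(state(),env.grip_point_offset)
for n in('scene','side','wrist'):
    m=camera_model(n);print(n,m)
snap('scene','s1.png');snap('side','d1.png')
E
```

```text
pics
{'t': 0.0, 'joints': array([ 1.20238707e+00,  4.91579034e-01,  1.55948599e+00, -8.01611654e-06,
        1.09168030e+00, -1.05617967e-01]), 'qvel': array([ 4.87667784e-04,  5.97291796e-05,  2.01511965e-03,  1.18127514e-03,
       -1.01983315e-04, -3.82720382e-04]), 'tau': array([ 3.46296665e-04, -6.12640214e+01, -2.58182949e+01,  6.93105720e-02,
        4.83004865e-02, -1.08614649e-04]), 'eef_pos': array([162.33608512, 603.50941276, 404.13693891]), 'tcp_rot': array([-3.14147821e+00,  1.14699199e-03,  1.30800880e+00]), 'ft_force': array([0.42219207, 0.50502894, 0.4551831 ]), 'moment': array([-0.01531068,  0.03438966, -0.03523011]), 'opening': 0.9953977116415004} 171.3
scene {'K': array([[474.2553832 ,   0.        , 316.30581183],
       [  0.        , 474.2553832 , 244.10831352],
       [  0.        ,   0.        ,   1.        ]]), 'xyz': array([   6.22783595, -380.20669974,  777.08184664]), 'rotation': array([ 0.76681584, -0.01255324, -0.93918317])}
side {'K': array([[548.2598929 ,   0.        , 322.12970627],
       [  0.        , 548.2598929 , 245.57301933],
       [  0.        ,   0.        ,   1.        ]]), 'xyz': array([  123.44540962, -1041.03062114,   678.58452528]), 'rotation': array([ 1.09162177,  0.01145424, -0.38132332])}
wrist {'K': array([[408.87874302,   0.        , 326.13558164],
       [  0.        , 408.87874302, 243.90217142],
       [  0.        ,   0.        ,   1.        ]]), 'xyz': array([ 81.53081775, 625.48290945, 385.1573199 ]), 'rotation': array([-2.98225915e-01,  6.12784045e-04,  1.30701998e+00])}
```

```bash
sed -i "s/np.array(m\['rotation'\])/R(m)/; s/np.array(m\['rotation'\])/R(m)/" h.py; cat >> h.py <<'E'
from scipy.spatial.transform import Rotation
def R(m): return Rotation.from_euler('xyz',m['rotation']).as_matrix()
E
grep -n "R(m)" h.py
```

```text
11:    return np.array(m['xyz']),R(m)@d
15:    q=R(m).T@(np.array(p)-m['xyz']); w=np.array(m['K'])@[q[0],-q[1],-q[2]]; return w[:2]/w[2]
17:def R(m): return Rotation.from_euler('xyz',m['rotation']).as_matrix()
```

View pics/s1.png

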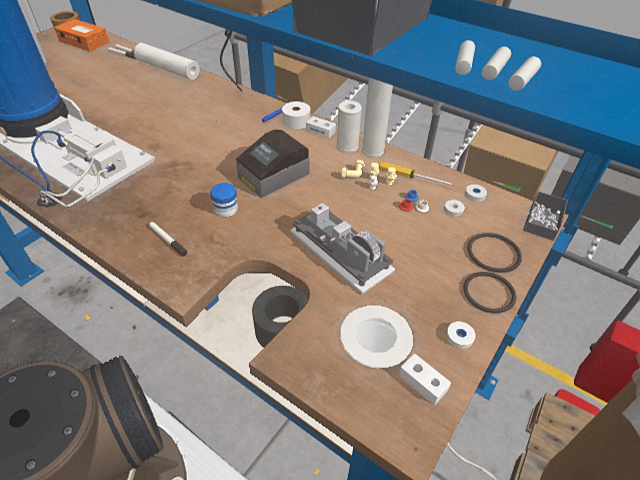

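View pics/d1.png

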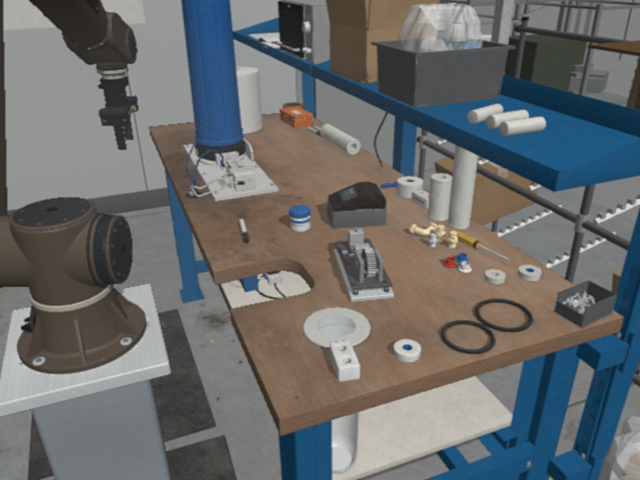

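```bash
python3 - <<'E'
from h import *
ms=camera_model('scene');md=camera_model('side')
for uv in [(362,285),(395,263),(292,228)]: print(onplane(ms,*uv,12).round(0))
print('wheeltop s',onplane(ms,368,233,100).round(0)); print('anvil s', onplane(ms,319,207,82).round(0))
print('side', onplane(md,354,300,12).round(0),onplane(md,394,292,12).round(0),onplane(md,368,247,104).round(0), onplane(md,355,231,82).round(0))
im=cv2.imread('pics/full_s1.png')[190:300,270:410];cv2.imwrite('pics/s1c.png',cv2.resize(im,None,fx=5.5,fy=5.3,interpolation=cv2.INTER_CUBIC))
E
```

```text
[569. -98.  12.]
[ 663. -122.   12.]
[615. 123.  12.]
wheeltop s [626. -67. 100.]
anvil s [647.  70.  82.]
side [ 562. -117.   12.] [ 659. -122.   12.] [622. -59. 104.] [649.  68.  82.]
```

View pics/s1c.png

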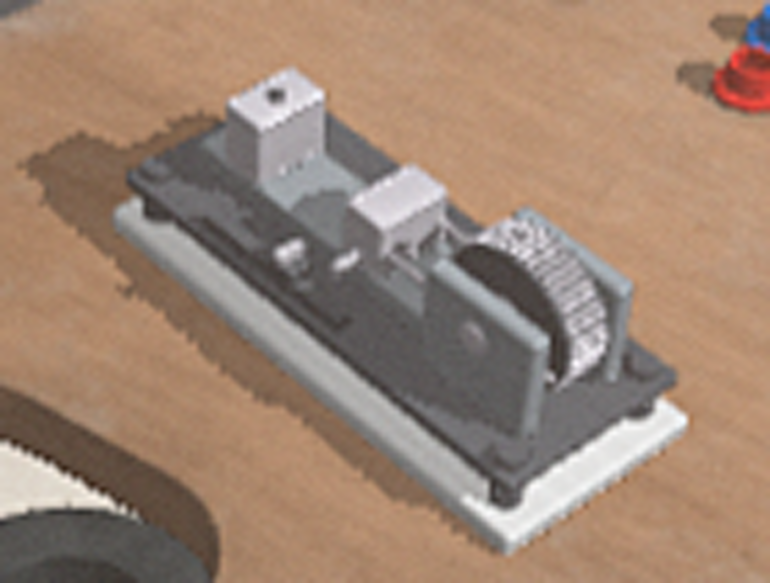

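```bash
python3 - <<'E'
from h import *
ms=camera_model('scene')
f=lambda a,b,z:onplane(ms,270+a/5.5,190+b/5.3,z)
nr,fr,nl=f(503,528,12),f(687,413,12),f(116,213,12)
print(nr.round(1),fr.round(1),nl.round(1),np.linalg.norm(nr-fr),np.linalg.norm(nr-nl))
d=nl-nr; yaw=np.arctan2(-d[0],d[1]); c=(fr+nl)/2
Rz=Rotation.from_euler('z',yaw).as_matrix()
print('yaw',yaw,'c',c, 'wheeltop',c*[1,1,0]+Rz@[0,-72,104])
an=f(278,97,82); print('anvil in gauge',Rz.T@(an-c))
print('pointer',Rz.T@(f(338,264,57.5)-c),'mark',Rz.T@(f(281,255,57.5)-c))
s=state(); T=Rotation.from_euler('xyz',s['tcp_rot']).as_matrix(); m=camera_model('wrist')
print('T',T.round(3),'cam in tool',T.T@(m['xyz']-s['eef_pos']),'cam look in tool',(T.T@R(m)@[0,0,-1]).round(3),'up',(T.T@R(m)@[0,1,0]).round(3))
E
```

```text
[ 557.8 -103.5   12. ] [ 650.8 -129.3   12. ] [608.  120.1  12. ] 96.51719761783632 229.14473648475683
yaw -0.22076670638470092 c [629.38240986  -4.58952798  12.        ] wheeltop [613.61600929 -74.84207679 104.        ]
anvil in gauge [ 0.56219156 71.67648446 70.        ]
pointer [-29.73235942   1.74491781  45.5       ] mark [-43.1423791   19.85025168  45.5       ]
T [[ 0.26   0.966 -0.   ]
 [ 0.966 -0.26  -0.001]
 [-0.001 -0.    -1.   ]] cam in tool [  0.24629796 -83.72337575  19.00580056] cam look in tool [0.    0.294 0.956] up [ 0.001 -0.956  0.294]
```

Call:
{"method": "arm_command", "body": {
  "steps": [
    [-53.8,61.2,0,0,0,-2.4],
    [-53.8,61.2,0,0,0,-2.4],
    [-53.8,61.2,0,0,0,-2.4],
    [-53.8,61.2,0,0,0,-2.4],
    [-53.8,61.2,0,0,0,-2.4],
    [-53.8,61.2,0,0,0,-2.4],
    [-53.8,61.2,0,0,0,-2.4],
    [-53.8,61.2,0,0,0,-2.4],
    [-53.8,61.2,0,0,0,-2.4],
    [-53.8,61.2,0,0,0,-2.4],
    [-53.8,61.2,0,0,0,-2.4],
    [-53.8,61.2,0,0,0,-2.4]
  ],
  "jaw": 0
}}

```text
t: 1.1
eef_pos: [439.9, 185.2, 404.7]
tcp_rot: [-3.142, -0.0, 1.35]
ft_force: [0.2, 0.6, -0.4]
opening: 0.22
```

Call:
{"method": "arm_command", "body": {
  "steps": [
    [-21.6,22.6,0,0,0,0],
    [-21.6,22.6,0,0,0,0],
    [-21.6,22.6,0,0,0,0],
    [-21.6,22.6,0,0,0,0],
    [-21.6,22.6,0,0,0,0],
    [-21.6,22.6,0,0,0,0],
    [-21.6,22.6,0,0,0,0],
    [-21.6,22.6,4,0,0,0],
    [-21.6,22.6,8,0,0,0],
    [-21.6,22.6,8,0,0,0],
    [-21.6,22.6,8,0,0,0],
    [-21.6,22.6,8,0,0,0]
  ],
  "jaw": 0
}}

```text
t: 2.1
eef_pos: [612.6, -72.6, 326.3]
tcp_rot: [3.141, -0.0, 1.351]
ft_force: [0.7, 0.5, 0.8]
opening: -0.001
```

```bash
python3 - <<'E'
from h import *
s=state();print(s['eef_pos'],s['tcp_rot'],s['ft_force'],s['opening'])
snap('wrist','w1.png')
import pickle;pickle.dump((s,camera_model('wrist')),open('w1.pkl','wb'))
E
```

```text
[612.61585687 -72.55978857 326.29307201] [ 3.14073713e+00 -1.44801060e-04  1.35052828e+00] [0.68249681 0.53052282 0.83380427] -0.001451130059619263
```

View pics/w1.png

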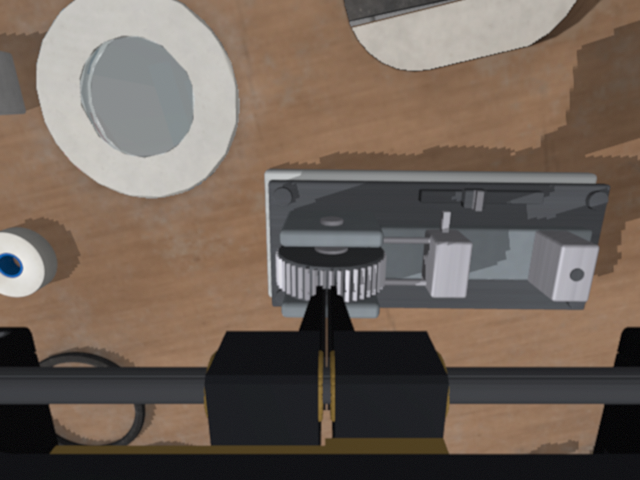

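```bash
python3 - <<'E'
from h import *
im=cv2.imread('pics/full_w1.png')
a=cv2.resize(im[160:320,255:625],None,fx=2.1,fy=2.1,interpolation=cv2.INTER_CUBIC)[:336,:777]
b=cv2.resize(im[180:240,410:510],None,fx=4,fy=4,interpolation=cv2.INTER_CUBIC)
o=np.zeros((580,777,3),np.uint8);o[:a.shape[0],:a.shape[1]]=a;o[340:580,:400]=b
cv2.imwrite('pics/w1c.png',o)
E
```

```text
(no output)
```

View pics/w1c.png

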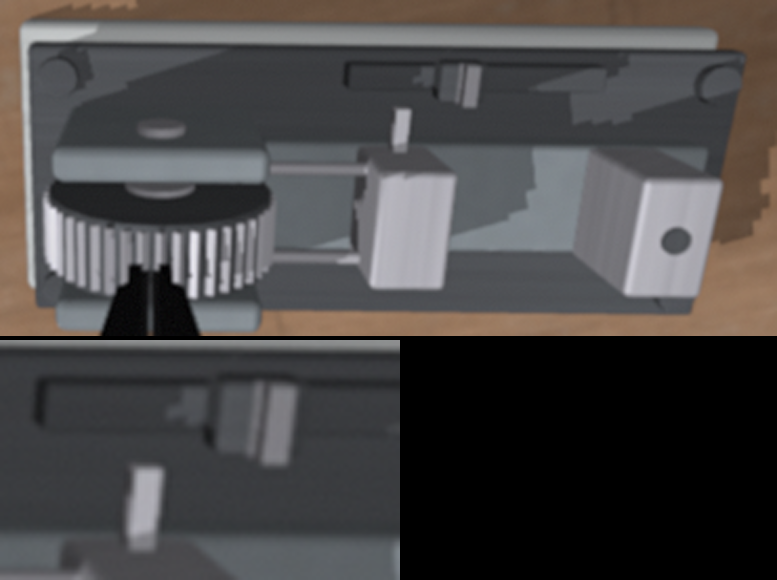

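```bash
cat >> h.py <<'E'
def meas(m,uv,z): return onplane(m,uv[0],uv[1],z)
E
python3 - <<'E'
from h import *
import pickle; s,m=pickle.load(open('w1.pkl','rb'))
nr=onplane(m,265.5,172,12);nl=onplane(m,596.5,174.5,12)
d=nl-nr;print('len',np.linalg.norm(d)); yaw=np.arctan2(-d[0],d[1]);print('yaw',yaw,nr,nl)
Rz=Rotation.from_euler('z',yaw).as_matrix()
c=(nr+nl)/2+Rz@[50,0,0]; c[2]=0
a=lambda x,y:(255+x/2.1,160+y/2.1)
b=lambda x,y:(410+x/4,180+(y-340)/4)
L=lambda uv,z:(Rz.T@(onplane(m,*uv,z)-c)).round(1)
print('c',c,'wheeltop',c+Rz@[0,-72,104])
print('ptr',L(b(148.5,466),57.5),'mark',L(b(276,465),57.5))
for n,p,z in [('jaw NL',a(456,175),78.5),('jaw NR',a(380,175),78.5),('jaw FL',a(446,289),78.5),('jaw FR',a(372,288),78.5),('anvNR',a(645,180),82),('anvFL',a(697,296),82),
 ('cheek near R',a(53,178),90),('cheek near L',a(268,180),90),('cheekfarR',a(58,328),90),('cheekfarL',a(260,328),90)]: print(n,L(p,z))
T=Rotation.from_euler('xyz',s['tcp_rot']).as_matrix()
print('move in tool',T.T@(c+Rz@[0,-72,104]-s['eef_pos']-T@[0,0,190]), 'gauge y in tool',T.T@Rz@[0,1,0])
E
```

```text
len 238.19393919656986
yaw -0.2285528731158195 [ 558.34518068 -104.47615539   12.        ] [612.31236858 127.52361897  12.        ]
c [6.34028539e+02 1.95318465e-01 0.00000000e+00] wheeltop [617.71562383 -69.93234225 104.        ]
ptr [-32.2   0.3  57.5] mark [-32.5  20.2  57.5]
jaw NL [-17.9  10.4  78.5]
jaw NR [-17.7 -10.9  78.5]
jaw FL [16.9 11.4 78.5]
jaw FR [ 16.8 -10.2  78.5]
anvNR [-17.9  61.4  82. ]
anvFL [17.  82.6 82. ]
cheek near R [ -19.8 -101.    90. ]
cheek near L [-19.6 -43.8  90. ]
cheekfarR [  24.4 -100.7   90. ]
cheekfarL [ 24.  -43.9  90. ]
move in tool [ 3.64603028  4.21229873 32.29728735] gauge y in tool [9.99965671e-01 8.28460192e-03 1.51883796e-04]
```

Call:
{"method": "arm_command", "body": {
  "steps": [
    [-0.7,0.4,1.0,0,0,0],
    [-0.7,0.4,2.0,0,0,0],
    [-0.7,0.4,2.0,0,0,0],
    [-0.7,0.4,2.0,0,0,0],
    [-0.7,0.4,2.0,0,0,0]
  ]
}}

```text
t: 2.57
eef_pos: [614.8, -80.7, 304.9]
tcp_rot: [3.142, -0.0, 1.35]
ft_force: [0.8, -0.1, 0.1]
opening: 0.004
```

```bash
cat >> h.py <<'E'
yaw=-0.22855; C=np.array([634.03,.2,0]); G=Rotation.from_euler('z',yaw).as_matrix()
def rep():
    s=state();T=Rotation.from_euler('xyz',s['tcp_rot']).as_matrix()
    tip=s['eef_pos']+T@[0,0,190]
    print('t',round(s['t'],2),'tip rel wheeltop',(G.T@(tip-C)-[0,-72,104]).round(2),'F',(G.T@s['ft_force']).round(2)); return s
E
python3 -c "
from h import *
rep()"
```

```text
t 2.57 tip rel wheeltop [ -0.41 -11.09  10.9 ] F [0.83 0.07 0.13]
```

Call:
{"method": "arm_command", "body": {
  "steps": [
    [0,0,0.8,0,0,0],
    [0,0,1.2,0,0,0],
    [0,0,1.5,0,0,0],
    [0,0,1.5,0,0,0],
    [0,0,1.5,0,0,0]
  ]
}}

```text
t: 2.98
eef_pos: [614.9, -80.7, 289.9]
tcp_rot: [3.141, -0.0, 1.35]
ft_force: [-0.3, 0.9, 7.3]
opening: 0.007
```

```bash
python3 -c "
from h import *
rep()"
```

```text
t 2.98 tip rel wheeltop [ -0.23 -11.12  -4.07] F [-0.52  0.79  7.33]
```

Call:
{"method": "arm_command", "body": {
  "steps": [
    [0.3,0,-0.03,0,0,0],
    [0.6,0,-0.05,0,0,0],
    [0.9,0,-0.05,0,0,0],
    [1.2,0,-0.05,0,0,0],
    [1.5,0,-0.05,0,0,0],
    [1.8,0,-0.03,0,0,0],
    [2.1,0,0,0,0,0],
    [2.3,0,0,0,0,0],
    [2.3,0,0,0,0,0]
  ]
}}

```text
t: 3.73
eef_pos: [620.1, -57.9, 290.1]
tcp_rot: [3.14, -0.0, 1.35]
ft_force: [1.0, 2.6, 5.9]
opening: 0.005
```

```bash
python3 -c "
from h import *
rep()"
```

```text
t 3.73 tip rel wheeltop [-0.18 12.26 -3.88] F [0.39 2.81 5.94]
```

Call:
{"method": "arm_command", "body": {
  "steps": [
    [0,0,-0.6,0,0,0],
    [0,0,-1.2,0,0,0],
    [-0.8,0,-1.6,0,0,0],
    [-1.6,0,-1.6,0,0,0],
    [-2.3,0,-1.5,0,0,0],
    [-2.3,0,-1.5,0,0,0],
    [-2.3,0,-1.5,0,0,0]
  ]
}}

```text
t: 4.32
eef_pos: [614.6, -81.6, 304.4]
tcp_rot: [-3.141, -0.0, 1.349]
ft_force: [-0.5, 0.1, 0.2]
opening: 0.004
```

```bash
python3 - <<'E'
from h import *
s=rep();m=camera_model('wrist');im=snap('wrist','w2.png')
import pickle;pickle.dump((s,m),open('w2.pkl','wb'))
L=lambda u,v,z:(G.T@(onplane(m,u,v,z)-C)).round(1)
P=lambda y,x=-31.5:proj(m,C+G@[x,y,57.5])
print(P(0),P(5),P(20))
u0,v0=map(int,P(5)); c=im[v0-60:v0+60,u0-60:u0+110]
cv2.imwrite('pics/w2.png',cv2.resize(c,None,fx=4,fy=4,interpolation=cv2.INTER_CUBIC)[:,:,::-1]);print(u0-60,v0-60)
E
```

```text
t 4.32 tip rel wheeltop [ -0.55 -12.03  10.39] F [-0.54  0.    0.15]
[472.99573944 215.75610368] [481.74246809 215.80085987] [507.97773662 215.93510326]
421 155
```

View pics/w2.png

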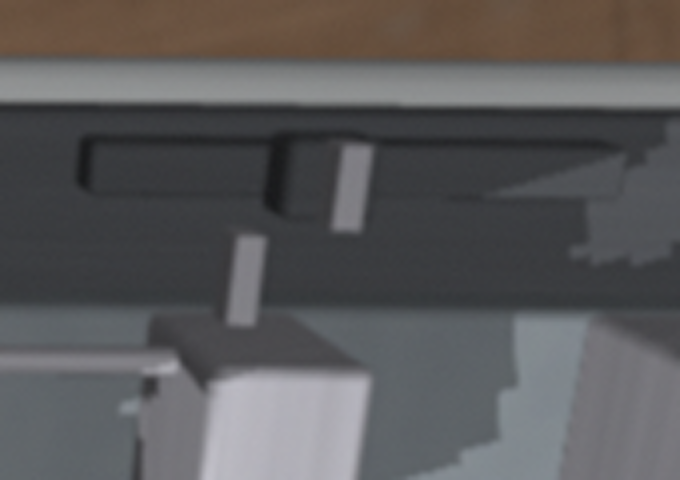

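Call:
{"method": "arm_command", "body": {
  "steps": [
    [0.1,0,0.8,0,0,0],
    [0.1,0,1.2,0,0,0],
    [0.1,0,1.45,0,0,0],
    [0.1,0,1.45,0,0,0],
    [0.4,0,1.42,0,0,0],
    [0.7,0,1.4,0,0,0],
    [1.0,0,1.4,0,0,0],
    [1.3,0,1.4,0,0,0],
    [1.6,0,1.4,0,0,0],
    [1.9,0,1.42,0,0,0],
    [2.2,0,1.45,0,0,0],
    [2.4,0,1.45,0,0,0]
  ]
}}

```text
t: 5.37
eef_pos: [620.3, -56.9, 290.3]
tcp_rot: [3.141, -0.0, 1.35]
ft_force: [0.5, -0.0, 5.4]
opening: 0.004
```

Call:
{"method": "arm_command", "body": {
  "steps": [
    [0,0,0,0,0,0],
    [0,0,-0.6,0,0,0],
    [0,0,-1.2,0,0,0],
    [-0.8,0,-1.5,0,0,0],
    [-1.6,0,-1.5,0,0,0],
    [-2.3,0,-1.45,0,0,0],
    [-2.3,0,-1.45,0,0,0],
    [-2.3,0,-1.45,0,0,0]
  ]
}}

```text
t: 6.03
eef_pos: [614.8, -80.6, 304.5]
tcp_rot: [-3.141, -0.0, 1.349]
ft_force: [0.2, -0.0, -0.2]
opening: 0.01
```

```bash
cat >> h.py <<'E'
def gap(fn):
    rep();m=camera_model('wrist');im=read_camera('wrist');cv2.imwrite('pics/full_'+fn,im[:,:,::-1])
    g=cv2.cvtColor(im,cv2.COLOR_RGB2GRAY).astype(float); r=[]
    for x in(-28.5,-34.5):   # sample across the pointer blade and the mark blade
        y=np.arange(-5,45,.1); uv=np.array([proj(m,C+G@[x,k,57.5]) for k in y],np.float32)
        p=cv2.remap(g.astype(np.float32),uv[:,0],uv[:,1],cv2.INTER_LINEAR).ravel()
        b=p>(np.median(p)+p.max())/2; n,l,st,ce=cv2.connectedComponentsWithStats(b.astype(np.uint8)[None])
        r.append([(round(y[st[i,0]],1),round(st[i,2]*.1,1),round(y[0]+ce[i,0]*.1,1)) for i in range(1,n) if st[i,2]>15])
    print('pointer (start,width,centre)',r[0],'mark',r[1])
    u0,v0=map(int,proj(m,C+G@[-31.5,15,57.5])); c=im[v0-60:v0+60,max(0,u0-85):u0+85]
    cv2.imwrite('pics/'+fn,cv2.resize(c,None,fx=4,fy=4,interpolation=cv2.INTER_CUBIC)[:,:,::-1])
E
python3 -c "
from h import *
gap('w3.png')"
```

```text
t 6.03 tip rel wheeltop [ -0.56 -11.03  10.46] F [ 0.22  0.01 -0.16]
pointer (start,width,centre) [(np.float64(9.8), np.float64(4.2), np.float64(11.9))] mark [(np.float64(17.2), np.float64(4.1), np.float64(19.2))]
```

Call:
{"method": "arm_command", "body": {
  "steps": [
    [0,0,0.8,0,0,0],
    [0,0,1.2,0,0,0],
    [0,0,1.45,0,0,0],
    [0,0,1.45,0,0,0],
    [0.3,0,1.42,0,0,0],
    [0.6,0,1.4,0,0,0],
    [0.9,0,1.4,0,0,0],
    [1.2,0,1.4,0,0,0],
    [1.5,0,1.4,0,0,0],
    [1.8,0,1.42,0,0,0],
    [2.1,0,1.45,0,0,0],
    [2.3,0,1.45,0,0,0]
  ]
}}

```text
t: 7.08
eef_pos: [620.3, -56.9, 290.3]
tcp_rot: [3.141, -0.0, 1.35]
ft_force: [0.6, -1.0, 4.8]
opening: 0.004
```

Call:
{"method": "arm_command", "body": {
  "steps": [
    [0,0,0,0,0,0],
    [0,0,-0.6,0,0,0],
    [0,0,-1.2,0,0,0],
    [-0.8,0,-1.5,0,0,0],
    [-1.4,0,-1.45,0,0,0],
    [-1.4,0,-1.45,0,0,0],
    [-1.4,0,-1.45,0,0,0]
  ]
}}

```text
t: 7.67
eef_pos: [616.7, -71.7, 304.5]
tcp_rot: [-3.141, -0.0, 1.349]
ft_force: [0.2, -0.3, -0.1]
opening: 0.004
```

```bash
python3 -c "
from h import *
gap('w4.png')"
```

```text
t 7.67 tip rel wheeltop [-0.64 -1.92 10.5 ] F [ 0.24 -0.25 -0.15]
pointer (start,width,centre) [(np.float64(15.7), np.float64(4.3), np.float64(17.8))] mark [(np.float64(17.0), np.float64(4.1), np.float64(19.0))]
```

Call:
{"method": "arm_command", "body": {
  "steps": [
    [0,0,0.8,0,0,0],
    [0,0,1.2,0,0,0],
    [0,0,1.4,0,0,0],
    [0,0,1.4,0,0,0],
    [0.2,0,1.4,0,0,0],
    [0.35,0,1.4,0,0,0],
    [0.48,0,1.4,0,0,0],
    [0.48,0,1.4,0,0,0],
    [0.48,0,1.4,0,0,0],
    [0.48,0,0.6,0,0,0],
    [0.48,0,0,0,0,0],
    [0.48,0,-0.4,0,0,0]
  ]
}}

```text
t: 8.72
eef_pos: [618.1, -66.2, 309.3]
tcp_rot: [3.141, -0.0, 1.35]
ft_force: [0.0, 0.8, -0.2]
opening: 0.005
```

Call:
{"method": "arm_command", "body": {
  "steps": [
    [0,0,-1,0,0,0],
    [0,0,-2,0,0,0],
    [0,0,-2,0,0,0],
    [0,0,-2,0,0,0],
    [0,0,-2,0,0,0],
    [0,0,-2,0,0,0]
  ]
}}

```text
t: 9.22
eef_pos: [617.9, -66.3, 328.4]
tcp_rot: [-3.141, -0.0, 1.35]
ft_force: [-0.8, 0.8, 0.6]
opening: 0.005
```

```bash
python3 -c "
from h import *
gap('w5.png')"
```

```text
t 9.22 tip rel wheeltop [-0.75  3.59 34.35] F [-0.93  0.63  0.6 ]
pointer (start,width,centre) [(np.float64(16.1), np.float64(5.1), np.float64(18.6))] mark [(np.float64(16.3), np.float64(5.0), np.float64(18.8))]
```

View pics/w5.png

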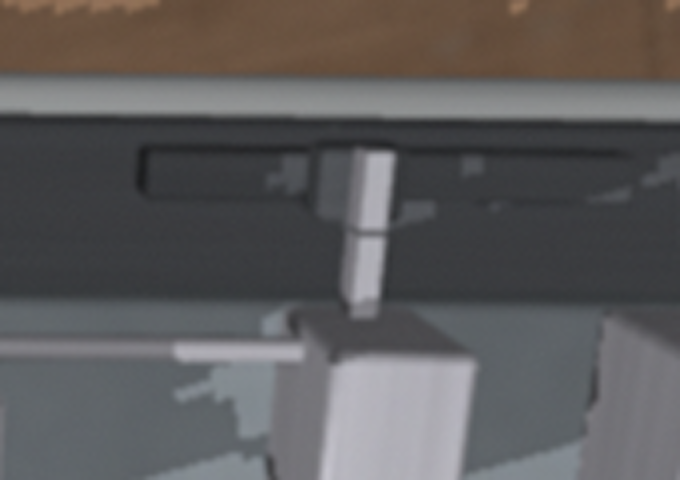

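The picture shows the two blades as one continuous strip. They meet at about (365, 233) in the crop, 0.2 mm apart by measurement, and the finger is 34 mm clear of the wheel.

```bash
python3 -c "
from h import *
rep(); print(job_done())"
```

```text
t 9.27 tip rel wheeltop [-0.74  3.55 34.27] F [-1.27  0.04  0.73]
the job is handed in; nothing more can be done
None
```

The jaw's pointer blade is in line with the mark blade, the finger is off the wheel, and I handed the job in at about 9.3 s of the 64 s allowed.

- **Strokes:** I rolled the wheel left with the closed fingertips in three strokes of about 23 mm and one of about 5 mm. I pressed lightly: the force readings were about 5 to 7 N. The gap between the blades went from 19.9 mm to 13.4, 7.3, 1.2 and finally about 0.2 mm.
- **Last check:** in the final close wrist picture the two blades form one continuous strip (offset about 0.2 mm, limit 2 mm). The fingertip stood 34 mm above the wheel. The force reading was within about 1.5 N of zero, which matches its noise when clear of everything.
- **Clip:** the mark blade read 20.2 mm at first and 18.8 mm at the end, in a gauge frame fitted by eye. I put this drift down to the calibration and the changing view, because the finger never went near the clip, but I did not measure the clip on its own.
- **Bystanders:** I did not picture the pot, marker, block and reel again. After the approach the gripper stayed at the wheel, and it showed no contact force on the way.

No check failed.

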